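# Press the lid home on a sample jar with the ratchet press

## Robot

A 7-joint arm with a two-finger parallel gripper is mounted at the origin on the work surface. World frame = base frame: x ahead of the robot, y to its left, z up, the work surface at z = 0. Lengths are in m, angles in rad, forces in N, time in s.
With the tool pointing down it reaches from about 0.4 to 0.9 m from the base axis. Payload 5.6 kg.
Tool frame: the origin (TCP) lies midway between the tips of the shut fingers; the grasp point (between the pads) lies 19 mm behind it; z points along the fingers, y is the line along which they close (so a half turn about z gives the same grasp; the last joint's range is limited). The gripper opens to 92 mm and grips with 3 to 60 N. Pads are 20 mm wide; open, the fingers measure 128 mm over their backs; the gripper's body (75 mm by 189 mm) begins 69 mm behind the grasp point.
Start: joints at [-1.32, 0.468, -0.012, 1.603, 0.006, 1.071, -0.056], TCP at [0.188, 0.622, 0.215] pointing down, gripper open.
Joint ranges: [-2.53, 2.53], [-0.31, 2.02], [-1.57, 1.55], [0.28, 2.44], [-1.29, 4.43], [0.15, 1.84], [-2.92, 2.92]. Speed limits (rad/s): [2.57, 2.57, 3.14, 3.14, 3.14, 3.14, 3.14].

## Interface

Orientations are given as a 3x3 rotation matrix whose columns are the frame's x, y, z axes.
In Python, from station import robot, cams, job gives the robot as it stands.
- The arm moves only by the tool drive_tool, never from a script. Its argument "rows" is a list of rows, each a list of 7 numbers: the turn, a rotation vector about the tool's x, y, z in degrees, then the shift along the tool's x, y, z in mm, then the opening, from 0 (shut) to 1 (fully open). A call has 1 to 8 rows; each row is the pose to reach, as a shift and turn from the pose commanded when the call began, along the tool's axes at that moment; what a row does not reach only later rows make up. A row lasts 1/12 s, in which the tool goes at most 41.7 mm and 7.16 degrees, less where a joint would pass 70% of its speed; a pose out of reach is approached as far as the arm can. A call with a gripper value outside its range is refused whole. The fingers move at their own pace and stop on an object; "force" is the grip in N (left out, the last holds). Time passes only in rows, so rows that repeat a pose let the fingers close. It gives the time, the measured TCP pose, the force, the opening and the grip force at its end, in the units of the state.
- robot.get_obs(): the state, without advancing time (a new reading comes with each control period).
- cams.grab_frame(name): name is "scene" or "top"; returns (picture, depth): 480x640x3 uint8, red, green, blue; 480x640 float32, m along the optical axis (not along the pixel's ray), 0 where there is no reading.
- cams.get_calibration(name): a dict with "fov_y" (degrees; the focal length in pixels is half the picture's height over the tangent of half this angle, whatever the lens; pixels are square), "cx", "cy" (the principal point, pixels), "R" (3x3) and "t" (3): a world point X has camera coordinates R X + t. Camera axes: x right, y down, z forward; pixel columns grow to the right and rows downward; lengths in m; the calibration is good to about 2 mm. A picture is of the moment at which its call begins. get_calibration takes no time and is no camera call.
- job.finish_job(): hands the job in; it is judged then, once.
The state is a dict: "time": time; "joint_pos": joint angles; "qvel": joint speeds; "joint_torque": joint torques, N m; "eef_pos": TCP position; "ee_rot": TCP orientation; "force": force on the tool from outside, world axes, zero at the start; "torque": the same for the moment, N m; "grip_width": opening from 0.0 (shut) to 1.0 (fully open); "grip_force": force on a finger pad.
Only numpy, scipy, OpenCV 4.12 (cv2) and the standard library are available. Lean on these libraries where they do the work, as an engineer would, in place of code of your own. Each camera call takes 0.05 s, during which the arm holds its last target. There are 200 camera calls.

## Task

One of the amber sample jars has its white lid still standing proud: stand that jar upright and centred on the round rubber pad under the ram of the bench press, and let go of it. Pump the press's trigger until the ram has pushed the lid fully home, then hold the release lever down until the ram has run all the way back up. Move the ram only with its trigger and release lever, leave the closed jar standing in the press, and do not knock over the jar or shift anything else on the bench.

Things in the scene. Friction and masses are not known exactly. Their poses are not given: they have to be found in the camera images.
- press: Grey bench press, fixed, open front roughly towards -y of the robot (its right). Origin on the bench under the ram's axis. x: from open front to column, y: left as seen facing the front, z up. Base plate 125 x 130 x 12 mm, from 45 mm in front of the origin to 80 mm behind. Behind the ram's axis: column from 32 mm back, 50 mm wide; back plate from 18 mm back, 66 mm wide, z 137 to 287 mm. Levers left and right.
- press_pad (a point): Centre of the top of the round black rubber pad (68 mm across) on the press's base, on the ram's axis, 15 mm above the bench; axes as the press. The jar must stand here. The ram hangs 110 mm above, its rack and levers reach 285 mm above the bench, so nothing fits in from straight above: bring the jar in from the front (-x side) with the tool leaning back 40 to 45 degrees from vertical.
- ram_face (a point): Centre of the ram's flat lower face, on the pad's axis: 110 mm above press_pad when fully raised. With the jar on the pad it meets the proud lid at 71 mm above press_pad; the lid is home at 61 mm, which the sixth full stroke does, and the ram then rests at 62 mm.
- trigger (a joint): Trigger angle, rad: 0 at rest, 0.24 fully pressed (hard stop). Springs back when let go. About 2 to 5 N on its pad when the ram moves freely, 10 to 13 N while the lid is pushed. A stroke under about 0.21 rad may gain no tooth.
- trigger_pad (a point): Centre of the top of the trigger's grey pad (30 mm along press x, 50 mm along y, 10 mm thick), the end of a steel lever on the press's right (-y). At rest 14 mm in front of, 115 mm right of and 192 mm above press_pad. Turns about an axis along press x, 145 mm left of and 37 mm below it: pushed down, the pad sinks 36 mm and moves 5 mm outward. A fixed black grip bar lies below.
- release (a joint): Release lever angle, rad: 0 at rest, 0.45 fully pressed (hard stop). Springs back when let go. Up to 7 N on its pad. Fully pressed it frees the ratchet and the ram runs up on its own spring in about half a second; let go too early and the ram catches on a tooth. It twitches by itself as teeth pass during pumping.
- release_pad (a point): Centre of the top of the release lever's grey pad (28 mm along press x, 34 mm along y, 8 mm thick), on the press's left (+y). At rest 14 mm in front of, 99 mm left of and 190 mm above press_pad. Turns about an axis along press x, 90 mm right of and 7 mm below it: pushed down, the pad sinks 40 mm and moves 6 mm inward.
- jar: The jar to close: upright amber glass cylinder 54 mm across, 47 mm high, narrow neck (30 mm), white lid 48 mm across, 14 mm thick; about 0.18 kg. Origin at the centre of its underside, z up. Lid proud: 71 mm high, the neck showing in a 10 mm gap under the lid; lid home: 61 mm high. Round, any grasp direction. Grip the glass, about 28 mm above its underside.
- lid (a joint): How far the lid of that jar has been pushed down, in m: 0 proud (it starts at 0 to 0.001), 0.010 fully home on the jar's shoulder. A tight push fit: moving it takes 20 N and it stays where it is pushed.
- lid_top (a point): Centre of the top of that jar's lid.
- jar_shut: A jar like it that is already closed (61 mm high, no gap under the lid). Origin at the centre of its underside. The two stand in front of the press, one nearer the robot and one farther, either way round. Leave it.
- jar_shut2: Another closed jar, behind the press. Origin at the centre of its underside. Leave it.
- dish: A petri dish, 92 mm across, 15 mm high, lying between robot and press. Origin at the centre of its underside.
- dish_pair: Two stacked petri dishes, 92 mm across, 30 mm high. Origin at the centre of the underside.
- dish_stack: Four stacked petri dishes, 92 mm across, 60 mm high. Origin at the centre of the underside.
- media: A clear glass bottle with an orange cap, 70 mm across, 120 mm high. Origin at the centre of its underside.
- tip_box: A blue pipette-tip box with a pale lid, 80 x 120 x 67 mm. Origin at the centre of its underside.
- ram: The ram: steel disc 36 mm across, 12 mm thick, at the foot of a toothed steel bar (teeth 26 mm wide) that slides straight up and down. Must not be pushed by the robot itself. A spring (5 to 9 N) pushes it up, a ratchet with teeth every 8 mm holds it. A full trigger stroke drives it about 9 mm down, then it settles back on the last tooth passed: 8, 16, 24 ... mm below its top position, 54 at most.
Things that resemble listed ones, but are neither listed nor needed, are in the scene too. What is shaped like the jar but pink or purple is not meant.

How it is judged:
By the outcome, as a careful person would: the job done as asked, in the order asked, and still so for the second after the job is handed in, with the robot touching nothing.
It also fails if it takes over 69 s, if anything falls off the work surface, if the arm or the gripper's body presses on something with over 40 N, if the wrist force passes 120 N, or if a joint passes its speed limit or range.

## Working session

There is one attempt and no reset: what is moved stays moved. The work goes in short steps, Python scripts to look and compute and a tool call to move; the robot and the scene stay as the last step left them, time stands still between calls to the robot, and variables do not carry over. Pictures are saved under pics/ and viewed, at most 10 in all, crops included, and the job is handed in when it is done.

Besides the shell and the picture viewer there is one more tool, called after "Request:" as name(argument=value, ...), one argument or row to a line, values as JSON. drive_tool: Moves the arm, as the interface text tells. Its arguments: {"type":"object","properties":{"rows":{"type":"array"},"force":{"type":"number"}},"required":["rows"]}

```bash
mkdir -p pics
cat > h.py <<'E'
import numpy as np,cv2
from station import robot,cams,job
def grab(n):
    p,d=cams.grab_frame(n); np.savez(f'{n}.npz',p=p,d=d); return p,d
def load(n):
    z=np.load(f'{n}.npz'); return z['p'],z['d']
def px2w(n,u,v,d):
    c=cams.get_calibration(n); f=240/np.tan(np.radians(c['fov_y'])/2)
    X=np.array([(u-c['cx'])/f*d,(v-c['cy'])/f*d,d]); return np.array(c['R']).T@(X-np.array(c['t']))
def cloud(n,d):
    v,u=np.mgrid[0:480,0:640]; c=cams.get_calibration(n); f=240/np.tan(np.radians(c['fov_y'])/2)
    X=np.stack([(u-c['cx'])/f*d,(v-c['cy'])/f*d,d],-1)-np.array(c['t']); W=X@np.array(c['R']); W[d<=0]=np.nan; return W
def w2px(n,X):
    c=cams.get_calibration(n); f=240/np.tan(np.radians(c['fov_y'])/2)
    x=np.array(c['R'])@np.array(X)+np.array(c['t']); return x[:2]/x[2]*f+[c['cx'],c['cy']]
def save(n,img): cv2.imwrite(f'pics/{n}.png',cv2.cvtColor(img,cv2.COLOR_RGB2BGR))
E
python3 - <<'E'
from h import *
for n in('scene','top'):
    p,d=grab(n); save(n+'0',p); c=cams.get_calibration(n); print(n,c)
o=robot.get_obs(); print(o['eef_pos'],o['ee_rot'],o['time'])
E
```

```text
scene {'fov_y': 44.53637303098291, 'cx': 326.7163692228718, 'cy': 236.69253478634886, 'R': array([[ 0.38629023,  0.92226261,  0.01454404],
       [ 0.588954  , -0.23448723, -0.77340089],
       [-0.70986833,  0.30732297, -0.63375038]]), 't': array([-0.20810648, -0.21551673,  2.16114458])}
top {'fov_y': 50.22141072562018, 'cx': 321.6898524038675, 'cy': 239.3754536546857, 'R': array([[ 0.01602176, -0.99986882, -0.00237502],
       [-0.99134671, -0.01557559, -0.13034227],
       [ 0.13028818,  0.00444278, -0.99146621]]), 't': array([0.01214952, 0.5506361 , 1.42002168])}
[0.18815504 0.62162581 0.21371657] [[-9.57135543e-01  2.89640205e-01 -3.23166305e-04]
 [ 2.89640349e-01  9.57134273e-01 -1.56542033e-03]
 [-1.44095120e-04 -1.59192144e-03 -9.99998723e-01]] 0.1
```

View pics/scene0.png

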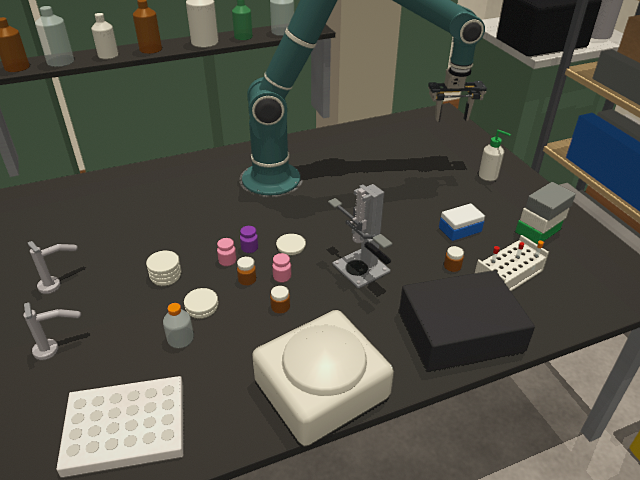

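View pics/top0.png

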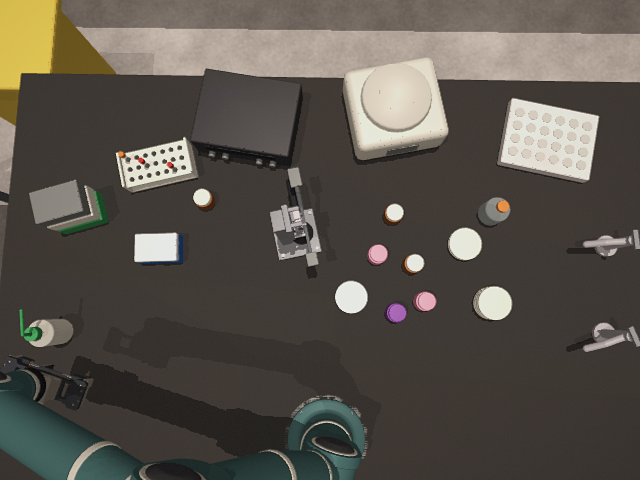

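Run:
```python
from h import *
p,d=load('scene')
a=cv2.resize(p[225:325,215:325],None,fx=5,fy=5,interpolation=cv2.INTER_CUBIC)
t,dt=load('top')
b=cv2.resize(t[160:280,250:330],None,fx=4.17,fy=4.17,interpolation=cv2.INTER_CUBIC)[:500]
a=cv2.resize(a,(450,500)); save('crop1',np.hstack([a,b]))
W=cloud('top',dt)
for nm,(u,v) in dict(jn=(414,263),jf=(394,213),jb=(203,198),p1=(377,254),p2=(425,301),pu=(396,313),dish=(351,297),trig=(294,177),rel=(312,258)).items():
    w=W[v-14:v+15,u-14:u+15].reshape(-1,3); zc=np.nanmedian(W[v-2:v+3,u-2:u+3,2])
    m=abs(w[:,2]-zc)<.005; q=w[m]; print(nm,zc.round(4),((q.max(0)+q.min(0))/2).round(4),(q.max(0)-q.min(0)).round(3))
# base plate: height 8..18mm around press
m=(W[160:290,240:345,2]>.006)&(W[160:290,240:345,2]<.02)
y,x=np.nonzero(m); print(cv2.minAreaRect((W[160:290,240:345][m][:,:2]*1000).astype(np.float32)))
# all scene cloud lid heights
Ws=cloud('scene',d)
for u,v in((246,264),(280,292),(454,252)): print(np.nanmedian(Ws[v-2:v+3,u-2:u+3].reshape(-1,3),0).round(4))
```

```text
jn 0.069 [ 0.4858 -0.2363  0.0691] [0.047 0.047 0.01 ]
jf 0.0605 [ 0.6283 -0.1815  0.0604] [0.047 0.046 0.01 ]
jb 0.0608 [0.6624 0.3637 0.0607] [0.047 0.045 0.01 ]
p1 0.0713 [ 0.5102 -0.1355  0.0713] [0.045 0.045 0.01 ]
p2 0.0712 [ 0.3806 -0.2686  0.0712] [0.044 0.047 0.01 ]
pu 0.0725 [ 0.3482 -0.1863  0.0723] [0.046 0.047 0.01 ]
dish 0.0153 [ 0.3895 -0.065   0.0154] [0.08 0.08 0.01]
trig 0.2076 [0.6836 0.0933 0.2075] [0.059 0.037 0.01 ]
rel 0.205 [0.4886 0.0449 0.2049] [0.055 0.033 0.01 ]
((598.8876342773438, 108.4791259765625), (379.237548828125, 301.6883850097656), 0.8261361122131348)
[ 0.496  -0.2365  0.0712]
[ 0.6334 -0.1806  0.0613]
[0.668  0.3608 0.0614]
```

View pics/crop1.png

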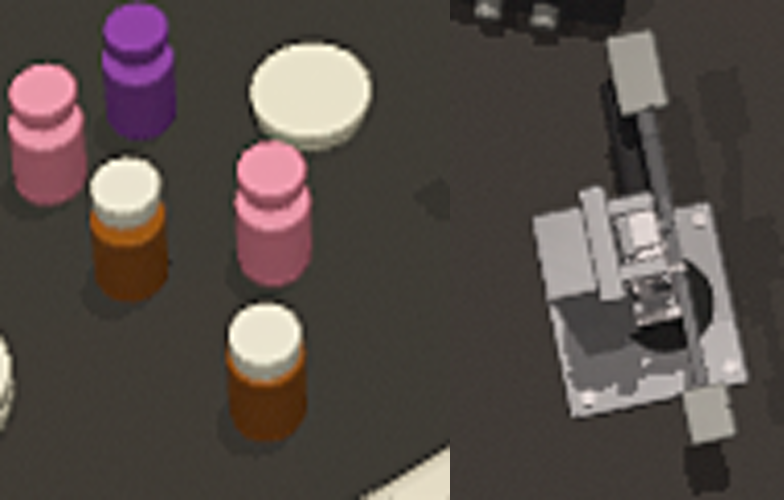

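Run:
```python
from h import *
def ray(n,u,v,z):
    a=px2w(n,u,v,0.); b=px2w(n,u,v,1.); return a+(b-a)*(z-a[2])/(b[2]-a[2])
c=[ray('top',*q,.012) for q in((280.5,259.5),(320.7,251.4),(312.4,209.2))]
for q in c: print(q.round(4))
e=c[1]-c[2]; f=c[0]-c[1]; print('len',np.linalg.norm(e),np.linalg.norm(f))
yp=e/np.linalg.norm(e); xp=np.array([yp[1],-yp[0],0]); print('yaw x',np.degrees(np.arctan2(xp[1],xp[0])), np.degrees(np.arctan2(f[1],f[0])))
O=(c[1]+c[2])/2+.045*xp; print('origin plate',O.round(4))
t,dt=load('top'); W=cloud('top',dt)
for nm,(u0,u1,v0,v1) in dict(trig=(284,305,164,190),rel=(302,322,248,270)).items():
    s=W[v0:v1,u0:u1].reshape(-1,3); m=(s[:,2]>.196)&(s[:,2]<.216); r=cv2.minAreaRect((s[m][:,:2]*1000).astype(np.float32)); print(nm,r,np.median(s[m][:,2]))
# tops of thing near ram; points above .2
yaw=np.arctan2(xp[1],xp[0])
for k in (97,100,103,106):
    a=np.radians(k);xp=np.array([np.cos(a),np.sin(a)]);y=np.array([-xp[1],xp[0]])
    print(k,'trig',O[:2]-.014*xp-.115*y,'rel',O[:2]-.014*xp+.099*y)
# pad: black pixels at z~.015
P=W[195:270,265:330].reshape(-1,3);I=t[195:270,265:330].reshape(-1,3).max(1)
m=(I<45)&(P[:,2]>.011)&(P[:,2]<.019); print(m.sum(), P[m].min(0),P[m].max(0))
```

```text
[0.4933 0.1385 0.012 ]
[0.5185 0.0233 0.012 ]
[0.6418 0.0495 0.012 ]
len 0.1259781750973841 0.11797114170962138
yaw x 101.99914668120171 102.35758184348518
origin plate [0.5708 0.0804 0.012 ]
trig ((683.5479125976562, 92.14978790283203), (57.56777572631836, 29.833362579345703), 14.047537803649902) 0.2065393028339646
rel ((484.8615417480469, 46.21922302246094), (45.01650619506836, 27.735733032226562), 13.649276733398438) 0.2044961754799919
97 trig [0.68664984 0.08051602] rel [0.47424496 0.05443598]
100 trig [0.68648482 0.08657893] rel [0.47573596 0.04941822]
103 trig [0.68600273 0.09262488] rel [0.47748754 0.04448536]
106 trig [0.68520488 0.09863733] rel [0.47949487 0.03965093]
106 [0.54150995 0.04920533 0.01106674] [0.60044713 0.10374467 0.01897813]
```

```bash
cat >> h.py <<'E'
from scipy.spatial.transform import Rotation as Rn
YAW=np.radians(103.); XP=np.array([np.cos(YAW),np.sin(YAW),0]); YP=np.array([-XP[1],XP[0],0]); Z=np.array([0,0,1.])
O=np.array([.572,.0807,0])
def Rt(tilt,y=None):
    t=np.radians(tilt); z=np.sin(t)*XP-np.cos(t)*Z; y=-YP if y is None else y; return np.c_[np.cross(y,z),y,z]
def delta(tcp,R,p0=None,R0=None):
    o=robot.get_obs(); p0=o['eef_pos'] if p0 is None else p0; R0=np.array(o['ee_rot']) if R0 is None else R0
    rv=Rn.from_matrix(R0.T@R).as_rotvec(degrees=True); s=R0.T@(np.array(tcp)-p0)*1000
    print('turn',rv.round(1),'shift',s.round(1),'dist',np.linalg.norm(s).round(0))
E
python3 - <<'E'
from h import *
delta([.42,.2,.45],Rt(15))
E
```

```text
turn [-8.  13.6 59.8] shift [-344.1 -336.8 -235.7] dist 536.0
```

Request:
drive_tool(
  rows=[
    [0,0,0,-10,-10,-40,1],
    [0,0,0,-30,-30,-80,1],
    [-1,2,8,-60,-60,-115,1],
    [-2,4,16,-85,-85,-145,1],
    [-3,5,23,-112,-110,-165,1],
    [-4,7,30,-140,-137,-180,1],
    [-5,8,36,-168,-165,-190,1],
    [-6,10,43,-195,-192,-200,1],
  ],
)

```text
time: 0.77
eef_pos: [0.3098, 0.399, 0.4096]
ee_rot: [[-0.513, 0.856, -0.068], [0.838, 0.516, 0.18], [0.189, 0.035, -0.981]]
force: [1.2, -0.1, 0.7]
grip_width: 1.003
grip_force: 0.0
```

Run:
```python
from h import *
delta([.42,.12,.45],Rt(20)); print(robot.get_obs()['joint_pos'])
```

```text
turn [-2.9  8.7 18. ] shift [-282.5  -48.2  -97.3] dist 303.0
[-1.0503082   0.01095884  0.18635822  1.75855912 -0.17892019  1.28291567
 -0.27498642]
```

Request:
drive_tool(
  rows=[
    [-3,9,18,-282,-48,-97,1],
    [-3,9,18,-282,-48,-97,1],
    [-3,9,18,-282,-48,-97,1],
    [-3,9,18,-282,-48,-97,1],
    [-3,9,18,-282,-48,-97,1],
    [-3,9,18,-282,-48,-97,1],
    [-3,9,18,-282,-48,-97,1],
    [-3,9,18,-282,-48,-97,1],
  ],
)

```text
time: 1.43
eef_pos: [0.4232, 0.1164, 0.4504]
ee_rot: [[-0.207, 0.975, -0.073], [0.916, 0.22, 0.336], [0.344, 0.003, -0.939]]
force: [0.5, 0.5, 0.6]
grip_width: 0.999
grip_force: 0.0
```

Run:
```python
from h import *
G=np.array([.486,-.236,.028]); R=Rt(42)
T=G+.019*R[:,2]
pre=T-.16*R[:,2]; pre[2]+=.12
delta([.45,-.12,.42],Rt(35)); print(robot.get_obs()['joint_pos'],pre,T)
```

```text
turn [ 0.3 14.9 -0.2] shift [-232.5  -25.9  -52.9] dist 240.0
[-0.73265385 -0.09391343  0.60445277  1.78385569 -0.29792815  1.46999158
  0.1266387 ] [ 0.50722355 -0.3279293   0.25278342] [ 0.48314009 -0.22361236  0.01388025]
```

Request:
drive_tool(
  rows=[
    [0,15,0,-232,-26,-53,1],
    [0,15,0,-232,-26,-53,1],
    [0,15,0,-232,-26,-53,1],
    [0,15,0,-232,-26,-53,1],
    [0,15,0,-232,-26,-53,1],
    [0,15,0,-232,-26,-53,1],
    [0,15,0,-232,-26,-53,1],
  ],
)

```text
time: 2.02
eef_pos: [0.4492, -0.1202, 0.4165]
ee_rot: [[-0.175, 0.976, -0.129], [0.801, 0.218, 0.558], [0.573, -0.006, -0.82]]
force: [-1.4, 0.0, 0.1]
grip_width: 1.001
grip_force: 0.0
```

Run:
```python
from h import *
R=Rt(42);T=np.array([.486,-.236,.028])+.019*R[:,2]
delta(T-.12*R[:,2]+[0,0,.05],R); print(robot.get_obs()['joint_pos'])
```

```text
turn [ 0.   7.1 -0.6] shift [-305.4   12.8  107.8] dist 324.0
[-0.24307563  0.30367951  0.94638674  1.64731227 -0.59329512  1.82960757
  0.96059382]
```

Request:
drive_tool(
  rows=[
    [0,2,0,-40,2,14,1],
    [0,3,0,-80,4,28,1],
    [0,4,0,-120,5,42,1],
    [0,5,0,-160,7,56,1],
  ],
)

```text
time: 2.35
eef_pos: [0.4789, -0.2059, 0.2816]
ee_rot: [[-0.176, 0.973, -0.148], [0.743, 0.23, 0.629], [0.646, 0.0, -0.763]]
force: [0.8, -0.8, 0.3]
grip_width: 0.998
grip_force: 0.0
```

Run:
```python
from h import *
R=Rt(42);T=np.array([.486,-.236,.028])+.019*R[:,2]
delta(T-.12*R[:,2]+[0,0,.05],R); print(robot.get_obs()['joint_pos'])
```

```text
turn [-0.2  1.7  0.2] shift [-158.3   -0.4   34.4] dist 162.0
[ 0.05716683  0.62597498  0.83695794  1.59951186 -0.71454828  1.81272524
  1.26521372]
```

Request:
drive_tool(
  rows=[
    [0,1,0,-40,0,9,1],
    [0,2,0,-80,0,17,1],
    [0,2,0,-120,0,26,1],
    [0,2,0,-158,0,34,1],
    [0,2,0,-158,0,34,1],
  ],
)

```text
time: 2.77
eef_pos: [0.4985, -0.3031, 0.1466]
ee_rot: [[-0.159, 0.974, -0.16], [0.72, 0.226, 0.656], [0.676, -0.01, -0.737]]
force: [-0.9, -0.1, -1.4]
grip_width: 1.0
grip_force: 0.0
```

Run:
```python
from h import *
R=Rt(42);T=np.array([.486,-.236,.028])+.019*R[:,2]
delta(T-.10*R[:,2],R);delta(T,R); print(robot.get_obs()['joint_pos'])
s,_=grab('scene'); t,_=grab('top')
a=cv2.resize(s[150:330,170:350],(400,400));b=cv2.resize(t[180:360,340:520],(400,400)); save('pre',np.hstack([a,b]))
```

```text
turn [-0.5 -0.5 -0.4] shift [-29.1   3.5  52.5] dist 60.0
turn [-0.5 -0.5 -0.4] shift [-30.    4.3 152.5] dist 155.0
[ 0.27382917  0.92113151  0.75021097  1.43311559 -0.7906731   1.78748119
  1.40545622]
```

View pics/pre.png

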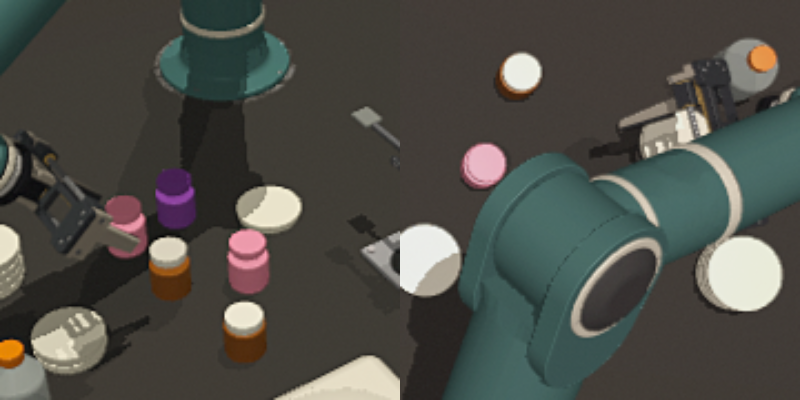

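Request:
drive_tool(
  rows=[
    [0,0,0,-15,2,25,1],
    [-0.5,-0.5,-0.4,-29,4,50,1],
    [-0.5,-0.5,-0.4,-30,4,75,1],
    [-0.5,-0.5,-0.4,-30,4,100,1],
    [-0.5,-0.5,-0.4,-30,4,115,1],
    [-0.5,-0.5,-0.4,-30,4,115,1],
  ],
)

```text
time: 3.37
eef_pos: [0.4932, -0.2433, 0.0508]
ee_rot: [[-0.181, 0.973, -0.146], [0.723, 0.232, 0.651], [0.667, 0.012, -0.745]]
force: [0.8, -0.2, 0.5]
grip_width: 1.0
grip_force: 0.0
```

Run:
```python
from h import *
R=Rt(42);T=np.array([.486,-.236,.028])+.019*R[:,2]
delta(T,R); print(robot.get_obs()['joint_pos'])
s,d=grab('scene'); 
a=cv2.resize(s[220:320,190:310],(720,600),interpolation=cv2.INTER_CUBIC); save('pre2',a)
print(w2px('scene',[.486,-.236,.071]))
```

```text
turn [0.3 0.1 0.8] shift [-8.6 -5.7 41.8] dist 43.0
[ 0.20815063  0.97411288  0.69932474  1.59045174 -0.86501491  1.59645227
  1.48022818]
[244.94312279 261.24010625]
```

View pics/pre2.png

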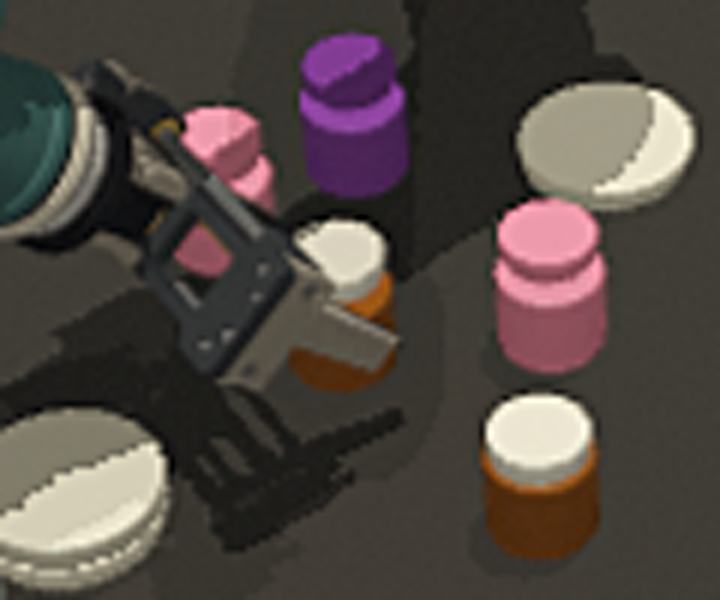

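Request:
drive_tool(
  rows=[
    [0,0,0.8,-8,-5,15,1],
    [0,0,0.8,-9,-6,30,1],
    [0,0,0.8,-9,-6,42,1],
    [0,0,0.8,-9,-6,42,1],
    [0,0,0.8,-9,-6,42,1],
  ],
)

```text
time: 3.83
eef_pos: [0.4822, -0.2273, 0.0126]
ee_rot: [[-0.164, 0.976, -0.145], [0.728, 0.219, 0.65], [0.666, 0.002, -0.746]]
force: [0.8, -0.4, 0.6]
grip_width: 1.0
grip_force: 0.0
```

Run:
```python
from h import *
R=Rt(42);T=np.array([.486,-.236,.028])+.019*R[:,2]
delta(T,R); print(robot.get_obs()['force'])
```

```text
turn [ 0.3  0.3 -0.2] shift [3.4 1.7 1.3] dist 4.0
[ 0.80264738 -0.35179722  0.60569505]
```

Request:
drive_tool(
  rows=[
    [0,0,0,3,2,2,1],
    [0,0,0,3,2,2,0.5],
    [0,0,0,3,2,2,0.5],
    [0,0,0,3,2,2,0.5],
    [0,0,0,3,2,2,0.5],
    [0,0,0,3,2,2,0.5],
    [0,0,0,3,2,2,0.5],
    [0,0,0,3,2,2,0.5],
  ],
  force=25,
)

```text
time: 4.5
eef_pos: [0.4836, -0.2242, 0.0136]
ee_rot: [[-0.165, 0.976, -0.143], [0.729, 0.218, 0.649], [0.665, 0.002, -0.747]]
force: [-0.1, -0.5, 0.4]
grip_width: 0.581
grip_force: 25.0
```

Run:
```python
from h import *
o=robot.get_obs(); print(o['eef_pos'],o['joint_pos'],o['grip_force']); delta(o['eef_pos']+[0,0,.1],np.array(o['ee_rot']))
```

```text
[ 0.48357904 -0.22421771  0.01356955] [ 0.19171203  1.0046536   0.68146971  1.6441837  -0.89800869  1.52964668
  1.49980951] 24.999865845311433
turn [0. 0. 0.] shift [ 66.5   0.2 -74.7] dist 100.0
```

Request:
drive_tool(
  rows=[
    [0,0,0,7,0,-7,0.5],
    [0,0,0,20,0,-22,0.5],
    [0,0,0,40,0,-45,0.5],
    [0,0,0,60,0,-67,0.5],
    [0,0,0,73,0,-82,0.5],
    [0,0,0,73,0,-82,0.5],
  ],
)

```text
time: 5.0
eef_pos: [0.4847, -0.2258, 0.1276]
ee_rot: [[-0.168, 0.976, -0.139], [0.731, 0.218, 0.647], [0.661, 0.007, -0.75]]
force: [0.2, -0.9, -1.9]
grip_width: 0.578
grip_force: 25.0
```

Run:
```python
from h import *
R=Rt(42); off=.019*R[:,2]+[0,0,.028]
P=O-.15*XP; P[2]=.11; delta(P+off,R); P[2]=.03; delta(P+off,R); print(P,robot.get_obs()['joint_pos'])
```

```text
turn [ 0.6  0.6 -0. ] shift [103.9 153.   98. ] dist 209.0
turn [ 0.6  0.6 -0. ] shift [ 51.  152.4 158. ] dist 225.0
[ 0.60574266 -0.06545551  0.03      ] [ 0.1527846   0.84245085  0.74942929  1.64121292 -0.81681308  1.64901993
  1.41773906]
```

Request:
drive_tool(
  rows=[
    [0,0,0,15,22,14,0.5],
    [0.3,0.3,0,35,52,33,0.5],
    [0.6,0.6,0,55,82,52,0.5],
    [0.6,0.6,0,75,112,71,0.5],
    [0.6,0.6,0,92,136,87,0.5],
    [0.6,0.6,0,104,153,98,0.5],
    [0.6,0.6,0,104,153,98,0.5],
  ],
)

```text
time: 5.58
eef_pos: [0.6031, -0.044, 0.1187]
ee_rot: [[-0.17, 0.972, -0.161], [0.717, 0.234, 0.656], [0.676, -0.004, -0.737]]
force: [-0.5, 0.9, -0.8]
grip_width: 0.575
grip_force: 25.0
```

Run:
```python
from h import *
R=Rt(42); off=.019*R[:,2]+[0,0,.028]
P=O-.13*XP; P[2]=.025; delta(P+off,R); print(P,robot.get_obs()['joint_pos'])
s,d=grab('scene'); t,dt=grab('top')
a=cv2.resize(s[150:310,270:430],(400,400),interpolation=cv2.INTER_CUBIC); b=cv2.resize(t[150:310,230:390],(400,400),interpolation=cv2.INTER_CUBIC); save('carry',np.hstack([a,b]))
```

```text
turn [-0.5 -0.5  0.3] shift [-45.6  -1.9  66.5] dist 81.0
[ 0.60124364 -0.04596811  0.025     ] [-0.09802995  0.8557581   0.66401691  1.59145249 -0.98085687  1.58266098
  1.1448255 ]
```

View pics/carry.png

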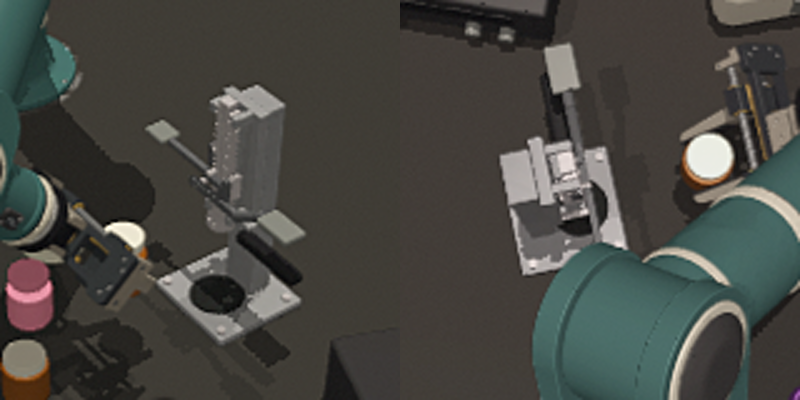

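Run:
```python
from h import *
t,dt=load('top');W=cloud('top',dt);o=robot.get_obs();R=np.array(o['ee_rot'])
s=W[195:235,340:375].reshape(-1,3); c=t[195:235,340:375].reshape(-1,3)
m=(c.min(1)>150)&(abs(s[:,2]-np.nanmedian(s[c.min(1)>150,2]))<.006); q=s[m]; L=(q.max(0)+q.min(0))/2; print('lid',m.sum(),L,q.max(0)-q.min(0))
print('exp', o['eef_pos']-.019*R[:,2], 'lid-grasp', L-(o['eef_pos']-.019*R[:,2]))
E_=W[245:310,290:345]; print('elbow z min/max',np.nanmin(E_[...,2][E_[...,2]>.25]),np.nanmax(E_[...,2]))
def ray(n,u,v,z):
    a=px2w(n,u,v,0.); b=px2w(n,u,v,1.); return a+(b-a)*(z-a[2])/(b[2]-a[2])
sc,d=load('scene')
roi=sc[250:285,335:380]; g=roi.max(2); mk=(g<50).astype(np.uint8)
n,l,st,ce=cv2.connectedComponentsWithStats(mk); k=l[17,22]; print(st[k],ce[k]); 
cn=max(cv2.findContours((l==k).astype(np.uint8),0,2)[0],key=len); e=cv2.fitEllipse(cn); print(e); print('pad',ray('scene',335+e[0][0],250+e[0][1],.015)); print('pad eye',ray('scene',356.8,267.2,.015))
s=W[160:185,280:310].reshape(-1,3)
Ws=cloud('scene',d); cs=sc[225:265,320:340]; print('scene lid',)
```

```text
lid 247 [ 0.6041898  -0.06093199  0.17580791] [0.04528712 0.04446025 0.01182577]
exp [ 0.60391866 -0.06244881  0.13259727] lid-grasp [0.00027114 0.00151682 0.04321064]
elbow z min/max 0.613498880634335 0.719577013737376
[ 11  10  22  16 262] [21.58396947 17.33969466]
((21.625972747802734, 17.307771682739258), (14.69237232208252, 21.010257720947266), 94.77742004394531)
pad [0.57526165 0.08232205 0.015     ]
pad eye [0.57501916 0.08301443 0.015     ]
scene lid
```

```bash
sed -i 's/^O=.*/O=np.array([.573,.0805,0])/' h.py
python3 - <<'E'
from h import *
R=Rt(42); off=.019*R[:,2]+[0,0,.028]
P=O-.11*XP; P[2]=.026; delta(P+off,R); P=O-.03*XP; P[2]=.026; delta(P+off,R)
E
```

```text
turn [-0.4 -0.3 -0.1] shift [-26.2   2.8  82.5] dist 87.0
turn [-0.4 -0.3 -0.1] shift [ 33.    3.1 136.3] dist 140.0
```

Request:
drive_tool(
  rows=[
    [0,0,0,-8,1,25,0.5],
    [-0.4,-0.3,0,-18,2,55,0.5],
    [-0.4,-0.3,0,-26,3,82,0.5],
    [-0.4,-0.3,0,-16,3,92,0.5],
    [-0.4,-0.3,0,0,3,106,0.5],
    [-0.4,-0.3,0,17,3,122,0.5],
    [-0.4,-0.3,0,33,3,136,0.5],
    [-0.4,-0.3,0,33,3,136,0.5],
  ],
)

```text
time: 6.35
eef_pos: [0.5764, 0.0666, 0.0425]
ee_rot: [[-0.166, 0.974, -0.151], [0.722, 0.225, 0.655], [0.672, -0.001, -0.741]]
force: [-0.4, 0.4, -2.3]
grip_width: 0.581
grip_force: 25.0
```

Run:
```python
from h import *
R=Rt(42); off=.019*R[:,2]+[0,0,.028]
P=O.copy(); P[2]=.022; delta(P+off,R);  P[2]=.0155; delta(P+off,R); o=robot.get_obs(); print(o['joint_pos'],o['force'])
```

```text
turn [-0.  -0.2 -0. ] shift [15.6 -0.1 23.1] dist 28.0
turn [-0.  -0.2 -0. ] shift [11.2 -0.1 27.9] dist 30.0
[-0.23548359  0.8765566   0.59253196  1.76530222 -1.10463822  1.38080299
  1.17626563] [-0.39602332  0.42151899 -2.25907233]
```

Request:
drive_tool(
  rows=[
    [0,0,0,8,0,11,0.5],
    [0,0,0,15,0,23,0.5],
    [0,0,0,15,0,23,0.5],
    [0,0,0,15,0,23,0.5],
  ],
)

```text
time: 6.68
eef_pos: [0.5715, 0.0886, 0.0339]
ee_rot: [[-0.164, 0.975, -0.149], [0.725, 0.222, 0.652], [0.669, -0.001, -0.743]]
force: [0.2, -0.3, -1.8]
grip_width: 0.575
grip_force: 25.0
```

Run:
```python
from h import *
R=Rt(42); off=.019*R[:,2]+[0,0,.028]
P=O.copy(); P[2]=.0155; delta(P+off,R); o=robot.get_obs(); print(o['force'])
s,d=grab('scene'); t,_=grab('top')
a=cv2.resize(s[170:290,300:420],(600,600),interpolation=cv2.INTER_CUBIC); save('atpad',a)
print(w2px('scene',O+[0,0,.093]),w2px('scene',O+[0,0,.015]))
```

```text
turn [ 0.1  0.  -0.2] shift [ 0.2 -0.4  6.4] dist 6.0
[ 0.23271635 -0.28419383 -1.82938897]
[356.98359742 247.30651184] [355.76238486 266.99002346]
```

View pics/atpad.png

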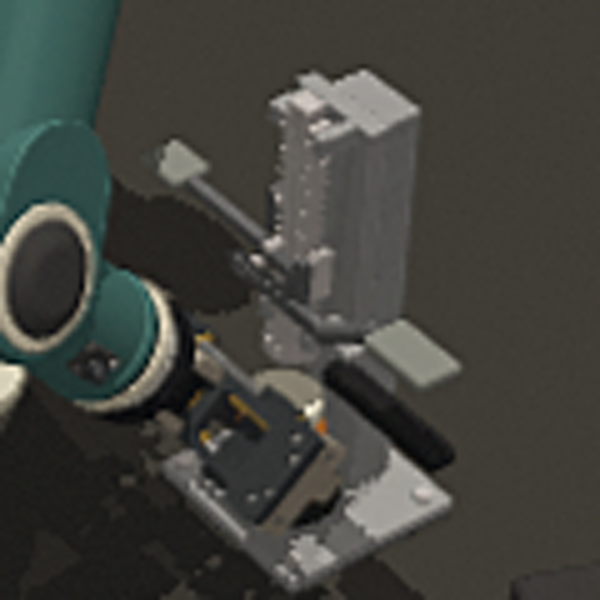

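Request:
drive_tool(
  rows=[
    [0,0,0,1,0,2,0.5],
    [0,0,0,1,0,4,0.5],
    [0,0,0,0,0,6,0.5],
    [0,0,0,0,0,6,0.5],
    [0,0,0,0,0,6,0.5],
  ],
)

```text
time: 7.2
eef_pos: [0.5709, 0.0919, 0.0293]
ee_rot: [[-0.164, 0.975, -0.148], [0.725, 0.221, 0.652], [0.669, -0.001, -0.743]]
force: [0.2, -0.1, -0.9]
grip_width: 0.57
grip_force: 25.0
```

Run:
```python
from h import *
R=Rt(42); off=.019*R[:,2]+[0,0,.028]
P=O.copy(); P[2]=.0155; delta(P+off,R); o=robot.get_obs(); print(o['eef_pos'],o['force'])
```

```text
turn [ 0.1  0.  -0.2] shift [ 0.9 -0.5  0.7] dist 1.0
[0.5708955  0.09193122 0.0293282 ] [ 0.21298207 -0.10917743 -0.8949459 ]
```

Request:
drive_tool(
  rows=[
    [0,0,0,0,0,1,0.5],
    [0,0,0,-0.5,0,1.5,0.5],
    [0,0,0,-0.5,0,1.5,0.5],
  ],
)

```text
time: 7.45
eef_pos: [0.571, 0.0925, 0.0287]
ee_rot: [[-0.164, 0.975, -0.148], [0.725, 0.221, 0.653], [0.669, 0.0, -0.743]]
force: [-1.3, -1.4, 2.6]
grip_width: 0.578
grip_force: 25.0
```

Standing on the pad (force up +2.6 N). Open, then back straight out.

Request:
drive_tool(
  rows=[
    [0,0,0,-0.5,0,1.5,0.65],
    [0,0,0,-0.5,0,1.5,0.8],
    [0,0,0,-0.5,0,1.5,1],
    [0,0,0,-0.5,0,1.5,1],
    [0,0,0,-0.5,0,1.5,1],
    [0,0,0,-0.5,0,1.5,1],
  ],
)

```text
time: 7.95
eef_pos: [0.5708, 0.0933, 0.0266]
ee_rot: [[-0.164, 0.975, -0.148], [0.725, 0.221, 0.652], [0.669, -0.0, -0.744]]
force: [0.4, 0.1, -0.2]
grip_width: 0.986
grip_force: 0.0
```

Run:
```python
from h import *
o=robot.get_obs();R=np.array(o['ee_rot']); delta(o['eef_pos']-.17*XP+[0,0,.02],Rt(42))
```

```text
turn [ 0.1  0.  -0.2] shift [-113.     0.7 -128.6] dist 171.0
```

Request:
drive_tool(
  rows=[
    [0,0,0,-8,0,-9,1],
    [0,0,0,-20,0,-23,1],
    [0,0,0,-40,0,-45,1],
    [0,0,0,-62,0,-70,1],
    [0,0,0,-85,0,-97,1],
    [0,0,0,-113,1,-128,1],
    [0,0,0,-113,1,-128,1],
  ],
)

```text
time: 8.53
eef_pos: [0.61, -0.0847, 0.0467]
ee_rot: [[-0.158, 0.978, -0.14], [0.734, 0.211, 0.646], [0.661, -0.0, -0.751]]
force: [-1.4, -0.9, 0.5]
grip_width: 0.994
grip_force: 0.0
```

Run:
```python
from h import *
o=robot.get_obs(); print(o['joint_pos'],o['eef_pos'])
s,d=grab('scene'); t,dt=grab('top')
a=cv2.resize(s[160:310,300:450],(400,400),interpolation=cv2.INTER_CUBIC); b=cv2.resize(t[150:310,230:390],(400,400),interpolation=cv2.INTER_CUBIC); save('placed',np.hstack([a,b]))
print(w2px('scene',O+[0,0,.086]),w2px('scene',O+[0,0,.015]))
# next: up & over
Rdn=Rt(0,XP); Rdn2=Rt(0,-XP)
print(Rdn,Rdn2)
for R in(Rdn,Rdn2): delta([.68,-.10,.42],R)
```

```text
[-0.03033696  0.97248925  0.64812398  1.55499466 -1.02055238  1.53081391
  1.21768838] [ 0.6100357  -0.08472536  0.04668098]
[356.87114202 249.11906878] [355.76238486 266.99002346]
[[-0.97437006 -0.22495105 -0.        ]
 [-0.22495105  0.97437006  0.        ]
 [ 0.          0.         -1.        ]] [[ 0.97437006  0.22495105 -0.        ]
 [ 0.22495105 -0.97437006  0.        ]
 [ 0.         -0.         -1.        ]]
turn [ 32.9 -32.6 -86.1] shift [ 221.    63.9 -303.9] dist 381.0
turn [-32.5 -32.8  85.1] shift [ 221.    63.9 -303.9] dist 381.0
```

View pics/placed.png

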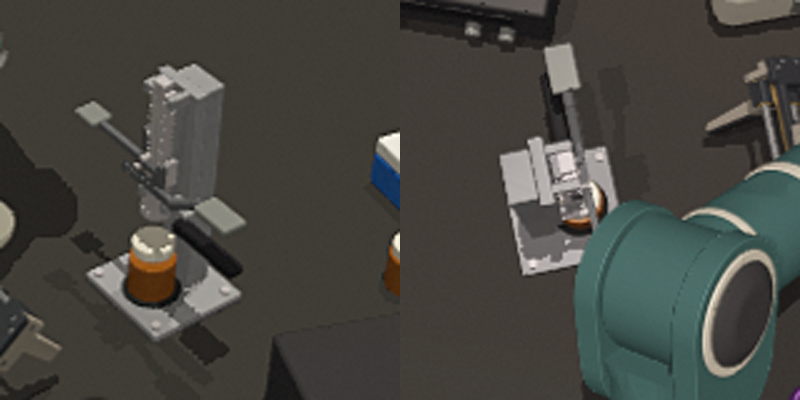

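Request:
drive_tool(
  rows=[
    [0,0,0,20,5,-30,0.5],
    [3,-3,-6,45,13,-65,0],
    [5,-5,-12,70,20,-100,0],
    [8,-8,-18,98,28,-135,0],
    [10,-10,-24,125,36,-170,0],
    [12,-12,-30,150,43,-205,0],
    [14,-14,-36,175,51,-240,0],
    [16,-16,-42,200,58,-275,0],
  ],
)

```text
time: 9.3
eef_pos: [0.6705, -0.091, 0.3697]
ee_rot: [[-0.813, 0.535, -0.229], [0.457, 0.831, 0.318], [0.36, 0.154, -0.92]]
force: [0.4, 0.5, -0.5]
grip_width: 0.442
grip_force: 0.0
```

Run:
```python
from h import *
o=robot.get_obs(); print(o['joint_pos'],o['eef_pos'])
TR=O-.014*XP-.115*YP+[0,0,.207]; print(TR, O-.014*XP+.099*YP)
delta([.69,.0,.36],Rt(0,XP))
```

```text
[-0.11922621  0.66567767  0.63519767  1.10666548 -0.57385364  1.83028189
  1.45408384] [ 0.67051487 -0.09101332  0.36973226]
[0.68820187 0.09272819 0.207     ] [0.47968668 0.04458866 0.        ]
turn [ 16.8 -16.7 -43.5] shift [22.2 84.5 33.4] dist 94.0
```

Request:
drive_tool(
  rows=[
    [3,-3,-7,3,12,5,0],
    [6,-6,-14,6,24,10,0],
    [8,-8,-21,10,40,16,0],
    [11,-11,-28,14,55,22,0],
    [14,-14,-35,18,70,28,0],
    [17,-17,-43,22,84,33,0],
    [17,-17,-43,22,84,33,0],
    [17,-17,-43,22,84,33,0],
  ],
)

```text
time: 9.97
eef_pos: [0.6893, 0.0025, 0.3588]
ee_rot: [[-0.976, -0.219, 0.003], [-0.219, 0.976, -0.003], [-0.002, -0.003, -1.0]]
force: [0.3, 0.1, 0.2]
grip_width: 0.003
grip_force: 0.0
```

Run:
```python
from h import *
o=robot.get_obs(); print(o['joint_pos'])
TR=O-.014*XP-.115*YP+[0,0,.207]
delta(TR+[0,0,.02],Rt(0,XP))
```

```text
[-0.41525628  0.47049237  0.5533198   1.3427877  -0.24207167  1.39264515
  1.92308643]
turn [-0.2  0.1 -0.3] shift [-18.4  88.7 131.6] dist 160.0
```

Request:
drive_tool(
  rows=[
    [0,0,0,-8,35,0,0],
    [0,0,0,-16,70,20,0],
    [0,0,0,-18,89,50,0],
    [0,0,0,-18,89,85,0],
    [0,0,0,-18,89,115,0],
    [0,0,0,-18,89,130,0],
    [0,0,0,-18,89,130,0],
  ],
)

```text
time: 10.55
eef_pos: [0.687, 0.0871, 0.2232]
ee_rot: [[-0.978, -0.207, -0.007], [-0.207, 0.978, -0.006], [0.008, -0.005, -1.0]]
force: [-1.0, 0.2, -0.2]
grip_width: 0.007
grip_force: 0.0
```

Run:
```python
from h import *
o=robot.get_obs(); print(o['joint_pos'])
TR=O-.014*XP-.115*YP+[0,0,.207]
delta(TR+[0,0,.005],Rt(0,XP))
s,d=grab('scene'); t,dt=grab('top')
a=cv2.resize(s[150:300,320:470],(400,400),interpolation=cv2.INTER_CUBIC); b=cv2.resize(t[130:290,230:390],(400,400),interpolation=cv2.INTER_CUBIC); save('trig',np.hstack([a,b]))
```

```text
[-0.51312715  0.56800597  0.50482866  1.49802276 -0.28194959  1.15692622
  1.81982228]
turn [-0.3 -0.5 -1.1] shift [-2.4  5.4 11.1] dist 13.0
```

View pics/trig.png

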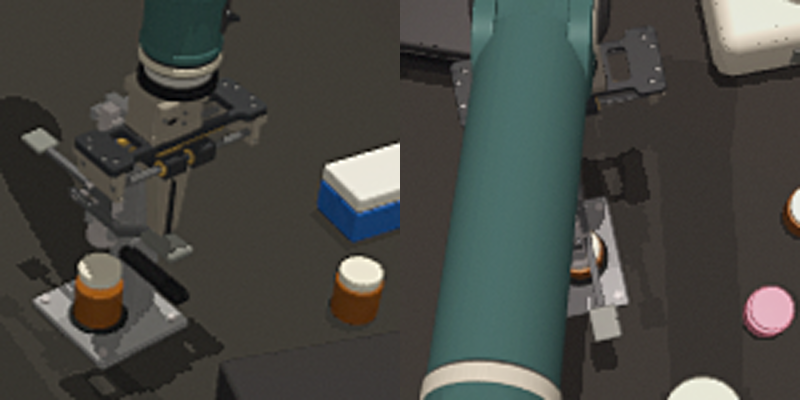

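Request:
drive_tool(
  rows=[
    [0,0,0,-2,5,10,0],
    [0,0,-1,-2,5,16,0],
    [0,0,-1,-2,5,28,0],
    [0,0,-1,-2,5,40,0],
    [0,0,-1,-2,5,50,0],
    [0,0,-1,-2,5,50,0],
    [0,0,-1,-2,5,50,0],
  ],
)

```text
time: 11.23
eef_pos: [0.6917, 0.0938, 0.1781]
ee_rot: [[-0.974, -0.228, 0.004], [-0.228, 0.974, -0.004], [-0.003, -0.005, -1.0]]
force: [2.6, 1.1, 2.9]
grip_width: 0.006
grip_force: 1.9
```

Request:
drive_tool(
  rows=[
    [0,0,0,0,0,4,0],
    [0,0,0,0,0,8,0],
    [0,0,0,0,0,8,0],
    [0,0,0,0,0,8,0],
  ],
)

```text
time: 11.57
eef_pos: [0.692, 0.0938, 0.1731]
ee_rot: [[-0.974, -0.228, 0.006], [-0.228, 0.974, -0.002], [-0.005, -0.004, -1.0]]
force: [0.4, 2.7, 14.2]
grip_width: 0.005
grip_force: 7.1
```

Request:
drive_tool(
  rows=[
    [0,0,0,0,0,-20,0],
    [0,0,0,0,0,-43,0],
    [0,0,0,0,0,-43,0],
    [0,0,0,0,0,-43,0],
  ],
)

```text
time: 11.9
eef_pos: [0.6902, 0.0928, 0.2133]
ee_rot: [[-0.974, -0.227, 0.002], [-0.227, 0.974, -0.005], [-0.001, -0.005, -1.0]]
force: [-0.1, -0.3, 0.4]
grip_width: 0.006
grip_force: 0.0
```

```bash
cat >> h.py <<'E'
def ramz():
    # first point below the ram disc: scan image column(s) on the ram axis; heights where the front surface is within 30 mm of axis
    p,d=grab('scene'); W=cloud('scene',d); out=[]
    for v in range(205,272,1):
        u=int(round(w2px('scene',O+[0,0,.13])[0])); w=W[v,u]; xy=w[:2]-O[:2]
        out.append((v,round(float(w[2])*1000),round(float(xy@XP[:2])*1000),round(float(xy@YP[:2])*1000),int(p[v,u].mean())))
    return out
E
python3 - <<'E'
from h import *
for r in ramz(): print(*r,end=' | ')
print(robot.get_obs()['eef_pos'])
E
```

```text
Traceback (most recent call last):
  File "h.py", line 31, in ramz
    out.append((v,round(float(w[2])*1000),round(float(xy@XP[:2])*1000),round(float(xy@YP[:2])*1000),int(p[v,u].mean())))
                  ~~~~~^^^^^^^^^^^^^^^^^^
ValueError: cannot convert float NaN to integer
```

```bash
python3 - <<'E'
import re
s=open('h.py').read()
s=s.replace("w=W[v,u];","w=np.nanmedian(W[v,u-2:u+3],0);").replace("        out.append","        if np.isnan(w).any(): continue\n        out.append")
open('h.py','w').write(s)
E
python3 - <<'E' 2>/dev/null
from h import *
for r in ramz(): print(*r,end=' | ')
E
```

```text
205 342 -87 -98 51 | 206 344 -91 -103 51 | 207 344 -95 -107 52 | 208 345 -98 -110 49 | 209 345 -100 -113 51 | 210 343 -102 -116 52 | 211 344 -105 -120 54 | 212 343 -106 -120 40 | 213 342 -108 -123 22 | 214 339 -107 -123 23 | 215 334 -106 -123 53 | 216 333 -106 -125 78 | 217 328 -104 -123 78 | 218 319 -102 -116 76 | 219 314 -100 -115 75 | 220 310 -99 -113 76 | 221 306 -98 -113 78 | 222 306 -99 -117 77 | 223 200 -20 -13 60 | 224 202 -20 -21 46 | 225 195 -14 -19 45 | 226 192 -14 -19 48 | 227 183 -13 -12 47 | 228 181 -14 -14 47 | 229 180 -15 -20 47 | 230 177 -17 -19 49 | 231 172 -17 -15 46 | 232 171 -16 -19 41 | 233 171 -16 -24 52 | 234 156 -11 -11 82 | 235 148 -7 -9 99 | 236 144 -6 -8 97 | 237 139 -5 -6 97 | 238 138 -7 -8 98 | 239 133 -6 -9 99 | 240 132 -9 -10 98 | 241 132 -10 -16 98 | 242 128 -10 -15 98 | 243 125 -12 -15 100 | 244 119 -8 -13 97 | 245 88 11 11 121 | 246 89 13 6 123 | 247 88 7 4 123 | 248 87 5 1 122 | 249 86 5 -2 123 | 250 85 0 -3 122 | 251 86 -2 -7 122 | 252 85 -7 -13 122 | 253 85 -8 -15 120 | 254 88 -12 -21 120 | 255 83 -11 -19 123 | 256 79 -11 -22 124 | 257 79 -14 -23 129 | 258 63 -6 -13 98 | 259 64 -8 -19 91 | 260 62 -10 -19 84 | 261 63 -11 -25 89 | 262 58 -12 -22 53 | 263 57 -14 -26 45 | 264 54 -13 -25 46 | 265 48 -13 -24 47 | 266 45 -13 -25 46 | 267 39 -12 -25 47 | 268 34 -11 -24 47 | 269 29 -12 -23 47 | 270 23 -9 -22 46 | 271 21 -8 -24 46 |
```

Request:
drive_tool(
  rows=[
    [0,0,0,0,0,16,0],
    [0,0,0,0,0,32,0],
    [0,0,0,0,0,43,0],
    [0,0,0,0,0,44,0],
    [0,0,0,0,0,44,0],
  ],
)

```text
time: 12.42
eef_pos: [0.6933, 0.0937, 0.1725]
ee_rot: [[-0.974, -0.228, 0.008], [-0.228, 0.974, -0.003], [-0.008, -0.004, -1.0]]
force: [-0.2, 1.8, 17.2]
grip_width: 0.006
grip_force: 8.9
```

Request:
drive_tool(
  rows=[
    [0,0,0,0,0,-20,0],
    [0,0,0,0,0,-43,0],
    [0,0,0,0,0,-43,0],
    [0,0,0,0,0,-43,0],
  ],
)

```text
time: 12.75
eef_pos: [0.6904, 0.0932, 0.2116]
ee_rot: [[-0.974, -0.227, 0.002], [-0.227, 0.974, -0.005], [-0.001, -0.005, -1.0]]
force: [-0.2, 0.7, 0.3]
grip_width: 0.005
grip_force: 0.0
```

Request:
drive_tool(
  rows=[
    [0,0,0,0,0,16,0],
    [0,0,0,0,0,32,0],
    [0,0,0,0,0,43,0],
    [0,0,0,0,0,44,0],
    [0,0,0,0,0,44,0],
  ],
)

```text
time: 13.17
eef_pos: [0.6934, 0.0939, 0.1719]
ee_rot: [[-0.974, -0.228, 0.009], [-0.228, 0.974, -0.002], [-0.008, -0.004, -1.0]]
force: [-1.1, 0.7, 23.5]
grip_width: 0.006
grip_force: 11.2
```

Request:
drive_tool(
  rows=[
    [0,0,0,0,0,-20,0],
    [0,0,0,0,0,-43,0],
    [0,0,0,0,0,-43,0],
    [0,0,0,0,0,-43,0],
  ],
)

```text
time: 13.5
eef_pos: [0.6902, 0.0933, 0.21]
ee_rot: [[-0.974, -0.228, 0.001], [-0.228, 0.974, -0.005], [-0.0, -0.005, -1.0]]
force: [0.0, 0.3, -0.6]
grip_width: 0.008
grip_force: 0.0
```

```bash
python3 - <<'E' 2>/dev/null
from h import *
for r in ramz()[28:58]: print(*r,end=' | ')
E
```

```text
233 169 -15 -22 53 | 234 158 -12 -14 82 | 235 150 -9 -10 98 | 236 146 -6 -11 99 | 237 140 -6 -8 96 | 238 135 -6 -7 98 | 239 136 -6 -11 95 | 240 127 -6 -8 97 | 241 126 -5 -9 95 | 242 121 -4 -7 96 | 243 120 -7 -8 97 | 244 114 -6 -6 98 | 245 113 -6 -11 96 | 246 112 -9 -15 101 | 247 110 -10 -14 100 | 248 106 -9 -14 95 | 249 87 2 -3 122 | 250 84 0 -4 124 | 251 86 -3 -7 122 | 252 87 -6 -13 122 | 253 89 -8 -17 121 | 254 85 -10 -17 120 | 255 84 -12 -20 123 | 256 79 -13 -20 126 | 257 77 -13 -21 129 | 258 62 -7 -13 98 | 259 63 -8 -16 91 | 260 63 -10 -19 83 | 261 61 -11 -22 90 | 262 58 -11 -23 54 |
```

Request:
drive_tool(
  rows=[
    [0,0,0,0,0,16,0],
    [0,0,0,0,0,32,0],
    [0,0,0,0,0,41,0],
    [0,0,0,0,0,43,0],
    [0,0,0,0,0,43,0],
  ],
)

```text
time: 13.97
eef_pos: [0.6933, 0.0941, 0.1719]
ee_rot: [[-0.974, -0.228, 0.008], [-0.228, 0.974, -0.002], [-0.008, -0.004, -1.0]]
force: [-2.6, 1.2, 23.7]
grip_width: 0.006
grip_force: 11.6
```

Request:
drive_tool(
  rows=[
    [0,0,0,0,0,-20,0],
    [0,0,0,0,0,-44,0],
    [0,0,0,0,0,-44,0],
    [0,0,0,0,0,-44,0],
  ],
)

```text
time: 14.3
eef_pos: [0.6902, 0.0934, 0.2109]
ee_rot: [[-0.974, -0.228, 0.001], [-0.228, 0.974, -0.005], [-0.0, -0.005, -1.0]]
force: [-0.1, 0.0, -0.6]
grip_width: 0.006
grip_force: 0.0
```

Request:
drive_tool(
  rows=[
    [0,0,0,0,0,14,0],
    [0,0,0,0,0,26,0],
    [0,0,0,0,0,36,0],
    [0,0,0,0,0,44,0],
    [0,0,0,0,0,44,0],
    [0,0,0,0,0,44,0],
  ],
)

```text
time: 14.8
eef_pos: [0.694, 0.0941, 0.1717]
ee_rot: [[-0.974, -0.228, 0.01], [-0.228, 0.974, -0.002], [-0.01, -0.004, -1.0]]
force: [0.1, 1.6, 27.0]
grip_width: 0.004
grip_force: 12.7
```

Request:
drive_tool(
  rows=[
    [0,0,0,0,0,-20,0],
    [0,0,0,0,0,-44,0],
    [0,0,0,0,0,-44,0],
    [0,0,0,0,0,-44,0],
  ],
)

```text
time: 15.13
eef_pos: [0.6899, 0.0933, 0.2099]
ee_rot: [[-0.974, -0.228, 0.0], [-0.228, 0.974, -0.005], [0.001, -0.005, -1.0]]
force: [-0.9, -0.1, -0.3]
grip_width: 0.006
grip_force: 0.0
```

Request:
drive_tool(
  rows=[
    [0,0,0,0,0,12,0],
    [0,0,0,0,0,24,0],
    [0,0,0,0,0,34,0],
    [0,0,0,0,0,42,0],
    [0,0,0,0,0,45,0],
    [0,0,0,0,0,45,0],
    [0,0,0,0,0,45,0],
  ],
)

```text
time: 15.72
eef_pos: [0.6945, 0.0943, 0.1714]
ee_rot: [[-0.974, -0.228, 0.012], [-0.228, 0.974, -0.002], [-0.011, -0.004, -1.0]]
force: [-0.6, 1.1, 29.2]
grip_width: 0.0
grip_force: 14.1
```

```bash
python3 - <<'E' 2>/dev/null
from h import *
for r in ramz()[34:62]: print(*r,end=' | ')
E
```

```text
239 135 -7 -10 99 | 240 127 -4 -6 99 | 241 124 -5 -9 98 | 242 121 -4 -8 97 | 243 120 -7 -12 95 | 244 110 -3 -5 98 | 245 111 -6 -11 95 | 246 102 -3 -7 97 | 247 100 -2 -6 98 | 248 97 -3 -7 98 | 249 91 0 -8 99 | 250 91 -4 -10 98 | 251 90 -4 -13 97 | 252 88 -7 -14 100 | 253 85 -8 -15 99 | 254 81 -7 -13 96 | 255 78 -10 -18 106 | 256 75 -10 -18 121 | 257 76 -12 -20 126 | 258 74 -14 -21 125 | 259 68 -11 -21 127 | 260 64 -11 -22 123 | 261 62 -15 -22 99 | 262 61 -13 -26 52 | 263 56 -14 -23 44 | 264 51 -12 -24 46 | 265 45 -10 -21 44 | 266 45 -13 -26 46 |
```

Request:
drive_tool(
  rows=[
    [0,0,0,0,0,-20,0],
    [0,0,0,0,0,-45,0],
    [0,0,0,0,0,-80,0],
    [0,0,0,0,0,-120,0],
    [0,0,0,0,0,-160,0],
    [0,0,0,0,0,-190,0],
    [0,0,0,0,0,-190,0],
  ],
)

```text
time: 16.35
eef_pos: [0.6922, 0.0941, 0.3608]
ee_rot: [[-0.974, -0.228, 0.009], [-0.228, 0.974, -0.003], [-0.008, -0.005, -1.0]]
force: [0.7, -1.3, 0.7]
grip_width: 0.005
grip_force: 0.0
```

```bash
python3 - <<'E' 2>/dev/null
from h import *
RL=O-.014*XP+.099*YP+[0,0,.205]; print(RL,robot.get_obs()['joint_pos'])
delta(RL+[0,0,.16],Rt(0,XP)); delta(RL+[0,0,.02],Rt(0,XP))
for r in ramz()[40:62]: print(*r,end=' | ')
E
```

```text
[0.47968668 0.04458866 0.205     ] [-0.52918772  0.48232886  0.53454796  1.31726943 -0.2384288   1.39697338
  1.79457231]
turn [-0.3  0.5  0.2] shift [218.2   0.3  -6. ] dist 218.0
turn [-0.3  0.5  0.2] shift [219.3   1.  134. ] dist 257.0
245 112 -7 -11 96 | 246 107 -4 -9 97 | 247 104 -7 -9 95 | 248 99 -1 -8 97 | 249 90 0 -6 99 | 250 93 -5 -11 98 | 251 91 -6 -13 96 | 252 91 -9 -18 101 | 253 83 -6 -11 97 | 254 83 -9 -16 95 | 255 78 -7 -15 110 | 256 77 -10 -19 117 | 257 76 -12 -20 125 | 258 72 -13 -21 124 | 259 68 -11 -22 128 | 260 64 -11 -21 122 | 261 64 -13 -26 98 | 262 61 -15 -25 53 | 263 53 -12 -22 45 | 264 52 -16 -25 44 | 265 48 -14 -23 46 | 266 43 -13 -25 46 |
```

Request:
drive_tool(
  rows=[
    [0,0,0,30,0,-6,0],
    [0,0,0,65,0,-6,0],
    [0,0,0,100,0,-6,0],
    [0,0,0,135,0,-6,0],
    [0,0,0,170,0,-6,0],
    [0,0,0,200,0,-6,0],
    [0,0,0,218,0,-6,0],
    [0,0,0,218,0,-6,0],
  ],
)

```text
time: 17.07
eef_pos: [0.4738, 0.044, 0.3597]
ee_rot: [[-0.974, -0.228, -0.004], [-0.228, 0.974, -0.004], [0.005, -0.003, -1.0]]
force: [0.3, 0.1, -0.3]
grip_width: 0.003
grip_force: 0.0
```

```bash
python3 - <<'E' 2>/dev/null
from h import *
RL=O-.014*XP+.099*YP+[0,0,.205]; o=robot.get_obs(); print(o['joint_pos'])
delta(RL+[0,0,.015],Rt(0,XP))
t,d=grab('top'); W=cloud('top',d); s=W[180:280,260:360]; print(np.nanmin(s[...,2][s[...,2]>.3]))
E
```

```text
[-0.68243665  0.02155021  0.53433527  1.84644676 -0.00758223  1.28083111
  1.65529915]
turn [-0.2 -0.3  0.2] shift [ -6.5  -0.3 139.6] dist 140.0
0.45076095167613417
```

Request:
drive_tool(
  rows=[
    [0,0,0,-6,0,35,0],
    [0,0,0,-6,0,70,0],
    [0,0,0,-6,0,105,0],
    [0,0,0,-6,0,130,0],
    [0,0,0,-6,0,139,0],
    [0,0,0,-6,0,139,0],
  ],
)

```text
time: 17.62
eef_pos: [0.4827, 0.045, 0.2202]
ee_rot: [[-0.974, -0.228, -0.004], [-0.228, 0.974, -0.008], [0.006, -0.007, -1.0]]
force: [-0.5, -0.3, 0.1]
grip_width: -0.0
grip_force: 0.0
```

```bash
python3 - <<'E' 2>/dev/null
from h import *
RL=O-.014*XP+.099*YP+[0,0,.205]; o=robot.get_obs(); print(o['joint_pos'],o['force'])
delta(RL-[0,0,.040],Rt(0,XP))
E
```

```text
[-0.64323019  0.18713443  0.54062481  2.01574862 -0.10715379  0.97270045
  1.7513044 ] [-0.52884807 -0.34281814  0.06677079]
turn [-0.4 -0.3  0.2] shift [ 2.7  0.7 55.2] dist 55.0
```

Press the release to its stop and hold for well over a second.

Request:
drive_tool(
  rows=[
    [0,0,0,1,0,14,0],
    [0,0,0,1,0,25,0],
    [0,0,0,0,0,37,0],
    [0,0,0,-1,0,48,0],
    [0,0,0,-2,0,56,0],
    [0,0,0,-2,0,58,0],
    [0,0,0,-2,0,58,0],
    [0,0,0,-2,0,58,0],
  ],
)

```text
time: 18.28
eef_pos: [0.4895, 0.0461, 0.1698]
ee_rot: [[-0.974, -0.228, 0.008], [-0.228, 0.974, -0.002], [-0.007, -0.003, -1.0]]
force: [-6.5, -0.4, 26.1]
grip_width: 0.007
grip_force: 13.3
```

Request:
drive_tool(
  rows=[
    [0,0,0,0,0,1,0],
    [0,0,0,0,0,1,0],
    [0,0,0,0,0,1,0],
    [0,0,0,0,0,1,0],
    [0,0,0,0,0,1,0],
    [0,0,0,0,0,1,0],
    [0,0,0,0,0,1,0],
    [0,0,0,0,0,1,0],
  ],
)

```text
time: 18.95
eef_pos: [0.4896, 0.0461, 0.1694]
ee_rot: [[-0.974, -0.228, 0.008], [-0.228, 0.974, -0.001], [-0.008, -0.003, -1.0]]
force: [-8.3, -0.6, 32.0]
grip_width: -0.001
grip_force: 16.0
```

```bash
python3 - <<'E' 2>/dev/null
from h import *
for r in ramz()[20:62]: print(*r,end=' | ')
E
```

```text
225 192 -13 -15 54 | 226 188 -12 -15 70 | 227 187 -13 -17 82 | 228 181 -13 -16 50 | 229 179 -15 -17 40 | 230 175 -14 -17 93 | 231 178 -18 -25 57 | 232 173 -16 -21 39 | 233 170 -14 -23 50 | 234 154 -10 -10 83 | 235 145 -6 -4 98 | 236 143 -6 -8 98 | 237 139 -4 -7 97 | 238 140 -7 -10 97 | 239 136 -7 -12 101 | 240 137 -13 -15 101 | 241 131 -8 -15 102 | 242 127 -8 -15 92 | 243 0 88 98 45 | 244 2 84 90 32 | 245 2 81 89 32 | 246 2 75 85 22 | 247 73 19 18 107 | 248 78 13 10 125 | 249 76 10 6 124 | 250 78 6 2 122 | 251 77 3 0 122 | 252 77 1 -4 123 | 253 76 -3 -8 122 | 254 77 -3 -11 122 | 255 77 -5 -15 120 | 256 76 -11 -16 116 | 257 75 -11 -20 146 | 258 72 -12 -22 130 | 259 68 -11 -21 128 | 260 64 -12 -22 122 | 261 65 -14 -25 99 | 262 60 -13 -24 49 | 263 53 -14 -24 45 | 264 48 -10 -22 45 | 265 46 -12 -23 45 | 266 45 -15 -27 46 |
```

Request:
drive_tool(
  rows=[
    [0,0,0,0,0,-10,0],
    [0,0,0,0,0,-30,0],
    [0,0,0,0,0,-60,0],
    [0,0,0,0,0,-100,0],
    [0,0,0,0,0,-140,0],
    [0,0,0,0,0,-160,0],
    [0,0,0,0,0,-160,0],
  ],
)

```text
time: 19.58
eef_pos: [0.4892, 0.0465, 0.3304]
ee_rot: [[-0.974, -0.228, 0.012], [-0.228, 0.974, -0.001], [-0.012, -0.004, -1.0]]
force: [0.2, 0.2, 0.8]
grip_width: 0.004
grip_force: 0.0
```

Run:
```python
from h import *
s,d=grab('scene'); t,_=grab('top'); o=robot.get_obs(); print(o['eef_pos'],o['force'],np.abs(o['qvel']).max())
a=cv2.resize(s[180:300,190:430],(800,400),interpolation=cv2.INTER_CUBIC); save('final',a)
```

```text
[0.48646023 0.0463784  0.3254997 ] [ 0.50478767 -0.05683967 -0.45524747] 0.04509373893084415
```

View pics/final.png

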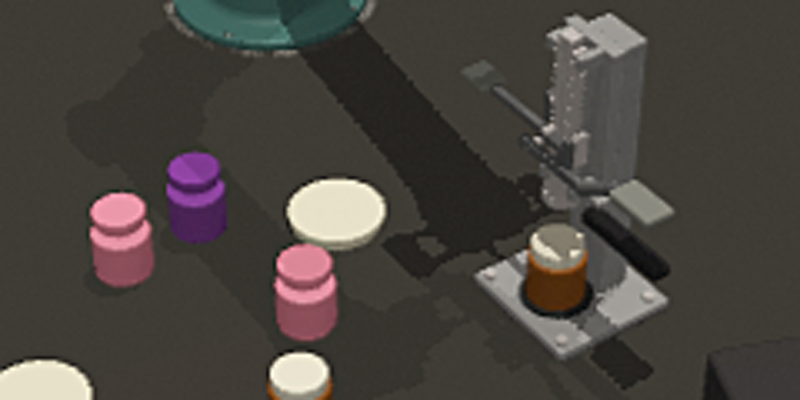

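The jar stands closed on the pad at (557,270) in the crop. The ram is fully up, both levers are at rest, and the other jars and the dish are unmoved.

```bash
python3 -c "
from h import *
print(job.finish_job())"
```

```text
the job is handed in; nothing more can be done
None
```

The job is handed in: the proud-lid jar is closed and standing on the press pad, its lid measured fully home, the ram is all the way back up, and no other object looked shifted in the final image (about 20 s of the 69 s used).

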